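# Latch the eye plate under the stage's stud

## Task

Latch the inspection stage for the specimen cassette: take the loose plate with the oblong eye, tilt its nose down so that the eye slips past the stud's wide head, draw its nose bar back under the head until it meets the neck, then level the plate so that it lies flat on the stage, caught under the head, with its tail between the two keeper pins, and let go. Feel your way gently, with never more than 20 N on the stud while the plate is tilted, set the plate down softly, and leave the spare plate and everything else where it is.

Things in the scene. Friction and masses are not known exactly. Their poses are not given: they have to be found in the camera images.
- stage: Inspection stage with its stud and pins: fixed low white block on a grey skirt, 220 x 140 mm, flat top 32 mm above the bench, flush but for the stud and two pins. Origin at the centre of its underside; z up, x along the stage from keeper pins to stud slot, y across.
- stage_slot (a point): Middle of the stage's stud slot, on its top (x +40, z +32 mm from its origin, same axes). Steel stud: neck 10 mm thick, 29 mm tall up to a round flat head 32 mm across, 4 mm thick. It is clamped fast on the slot's centre line but ANYWHERE up to 18 mm either way along x from this point: its place is not measured; feel or see it.
- stage_keeper (a point): Midway between the two upright keeper pins, on the stage's top, 62 mm from stage_slot along -x, same axes. The pins are 8 mm thick and 12 mm tall, one to each side (+y, -y), with a 33 mm gap between them.
- plate_eye (a point): Centre of the oblong eye of the loose aluminium latch plate (120 g, 5 mm thick), at its underside: x from tail to nose, y across, z up. Eye 24 mm along x, 40 along y, right through. Nose bar x +12 to +41 mm, side bars 8 mm, tail-side bar x -12 to -22; 56 mm wide here. Tail 26 mm wide, x -22 to -118. Starts flat on the bench to one side of the stage, the spare at the other.
- plate_grip (a point): Centre, half-way up, of the latch plate's upright grip block on its tail: 22 mm along x, 14 mm along y, 32 mm tall above the 5 mm plate (top 37 mm over the plate's underside). It lies at x -98, z +21 mm from plate_eye; same axes.
- plate_tail (a point): Point on the latch plate's tail, on its centre line at the underside, 60 mm behind plate_eye (x -60 mm): about the part that goes between the pins. Same axes.
- spare: Bystander: a similar spare plate of the same metal with the same tail and grip block, but with only a small round 13 mm hole where the oblong eye would be; origin at the hole's centre, underside, long axis x. To be left alone.
- dish: Bystander: white ceramic dish, 64 mm across, 22 mm tall, origin centre of underside. To be left alone.
- jar: Bystander: amber glass jar, 44 mm across, 55 mm tall, origin centre of underside. To be left alone.
- driver: Bystander: screwdriver, 150 mm long, lying. To be left alone.
- brush: Bystander: brush, 150 mm long, lying. To be left alone.
- can: Bystander: bare metal can, 52 mm across, 75 mm tall, origin centre of underside. To be left alone.
- tweezers: Bystander: steel tweezers, 120 mm long, 4 mm thick, lying. To be left alone.
Things that resemble listed ones, but are neither listed nor needed, are in the scene too. Leave any green or red look-alike of the part that bears plate_eye alone.

How it is judged:
On the way:
1. the latch plate is held clear of the bench, nose tilted down past 0.3 rad, over the stage's stud (angle between plate_eye's own z axis and vertical above 0.3 rad and height (world z) of plate_grip above 0.08 m and horizontal distance between plate_eye and stage_slot below 0.07 m), for 0.1 s.
At the end, for the whole second after the job is handed in: The eye plate lies flat on the stage (under 4 mm above it, tilt under 0.06 rad), the stud through its eye: eye centre within 26 mm along and 12 mm across of the slot's middle, tail point within 30 mm along and 7 mm across of the point between the pins, in line with the stage within 0.2 rad (x of plate_eye in the frame of stage_slot between -0.0265 and 0.0265 m and y of plate_eye in the frame of stage_slot between -0.012 and 0.012 m and z of plate_eye in the frame of stage_slot between -0.004 and 0.004 m and y of plate_tail in the frame of stage_slot between -0.007 and 0.007 m and z of plate_tail in the frame of stage_slot below 0.004 m and x of plate_tail in the frame of stage_keeper between -0.03 and 0.03 m and angle between plate_eye's own z axis and vertical below 0.06 rad and angle between the x axis of plate_eye and the x axis of stage_slot, either way round below 0.2 rad); the robot touches nothing.
It fails at once if the stage or its stud is loaded with more than 20 N while the plate is tilted (contact force between stage and anything else above 20 N and angle between plate_eye's own z axis and vertical above 0.1 rad).
It fails at once if the plate is slammed or forced down: more than 60 N on the stage (contact force between stage and anything else above 60 N).
It fails at once if the spare plate or another bystander is moved more than 25 mm (distance of any of spare, dish, jar, driver, brush, can, tweezers from where it was at the start of the episode above 0.025 m).
It also fails if it takes over 54 s, if anything falls off the work surface, if the arm or the gripper's body presses on something with over 40 N, if the wrist force passes 120 N, or if a joint passes its speed limit or range.

## Robot

A 7-joint arm with a two-finger parallel gripper is mounted at the origin on the work surface. World frame = base frame: x ahead of the robot, y to its left, z up, the work surface at z = 0. Lengths are in m, angles in rad, forces in N, time in s.
With the tool pointing down it reaches from about 0.4 to 0.85 m from the base axis. Payload 10.4 kg.
Tool frame: the origin (TCP) lies between the finger pads; the fingertips stand 25 mm ahead of it and the grasp point (between the pads) lies 6 mm ahead of it; z points along the fingers, y is the line along which they close (so a half turn about z gives the same grasp; the last joint's range is limited). The gripper opens to 87 mm and grips with 3 to 60 N. Pads are 19 mm wide; open, the fingers measure 117 mm over their backs; the gripper's body (75 mm by 190 mm) begins 51 mm behind the grasp point.
Start: joints at [1.164, 0.332, -0.065, 1.46, 0.022, 1.35, -0.088], TCP at [0.234, -0.58, 0.248] pointing down, gripper open.
Joint ranges: [-2.6, 2.6], [-0.5, 2.12], [-1.47, 1.34], [0.16, 2.42], [-1.27, 4.41], [0.06, 2.06], [-2.6, 2.6]. Speed limits (rad/s): [2.22, 2.22, 2.79, 2.79, 3.14, 3.14, 3.14].

## Interface

Orientations are given as a rotation vector (axis times angle).
In Python, from rig import r, read_camera, workorder, look_for, tip_of gives the robot as it stands.
- The arm moves only by the shell command python3 -m handwheel 'ROWS' [OPENING] [FORCE]. ROWS is JSON, a list of rows, each a list of 4 numbers: the shift along the world's x, y, z in cm, then the turn about the world's z in rad. A call has exactly 8 rows; each row is the pose to reach, as a shift and turn from the pose commanded when the call began; what a row does not reach only later rows make up. A row lasts 1/12 s, in which the tool goes at most 41.7 mm and 7.16 degrees, less where a joint would pass 70% of its speed; a pose out of reach is approached as far as the arm can. A call with a gripper value outside its range is refused whole. OPENING is the opening, from -1 (shut) to 1 (fully open), set as the call begins (- or left out, the last holds). The fingers move at their own pace and stop on an object; FORCE is the grip in N (left out, the last holds). Time passes only in rows, so rows that repeat a pose let the fingers close, or fill a call up. It gives the time, the measured TCP pose, the force, the opening and the grip force at its end, in the units of the state.
- r.state(): the state, without advancing time (a new reading comes with each control period).
- read_camera(name): name is "scene" or "side" or "wrist"; returns a dict with "color" (480x640x3 uint8, red, green, blue), "camera_matrix" (3x3 intrinsics, pixels), "extrinsics" (4x4, takes a point from world to camera coordinates). Camera axes: x right, y down, z forward; pixel columns grow to the right and rows downward; lengths in m; the calibration is good to about 2 mm. A picture is of the moment at which its call begins. There is no depth.
- workorder.finish_job(): hands the job in; it is judged then, once.
Trained networks look in a picture, given as the dict that the camera call returned (one of the last four; its "shot" number tells which), for a name from the list of things; names that differ only in an ending like _2 or _b are one class to them, and where a whole thing is asked for, a point or a joint stands for the part that bears it (a point fixed in the world has none). Each returns a list of dicts, best first, with "p" (0 to 1); they miss things now and then, are a little off and sometimes report something else, mostly with a low value. They report only what shows in the picture. A call takes as long as a camera call. They do not tell look-alikes from the thing itself.
- look_for(picture, thing): "xy" ([column, row] in pixels, amid what is visible of it).
- tip_of(picture, thing): "xy" ([column, row] in pixels: a listed point, or the origin of a listed thing).
The state is a dict: "time": time; "q": joint angles; "joint_vel": joint speeds; "tau": joint torques, N m; "eef_pos": TCP position; "tcp_rot": TCP orientation; "force": force on the tool from outside, world axes, zero at the start; "moment": the same for the moment, N m; "grip_width": opening from 0.0 (shut) to 1.0 (fully open); "finger_force": force on a finger pad.
Only numpy, scipy, OpenCV 4.12 (cv2) and the standard library are available. Lean on these libraries where they do the work, as an engineer would, in place of code of your own. Each camera call takes 0.05 s, during which the arm holds its last target. There are 200 camera calls.

## Working session

There is one attempt and no reset: what is moved stays moved. The work goes in short steps, Python scripts to look and compute and a shell command to move; the robot and the scene stay as the last step left them, time stands still between calls to the robot, and variables do not carry over. Pictures are saved under pics/ and viewed, at most 10 in all, crops included, and the job is handed in when it is done.

```bash
mkdir -p pics; ls; cat > h.py <<'E'
import numpy as np,cv2,json
from rig import r, read_camera, workorder, look_for, tip_of
def proj(c,P):
    P=np.atleast_2d(P); E=c["extrinsics"]; p=P@E[:3,:3].T+E[:3,3]; p=p@c["camera_matrix"].T
    return p[:,:2]/p[:,2:]
def back(c,uv,z):
    E=np.array(c["extrinsics"]);d=np.linalg.inv(c["camera_matrix"])@np.r_[uv,1.];R=E[:3,:3];o=-R.T@E[:3,3];d=R.T@d
    return o+d*(z-o[2])/d[2]
def save(c,n,box=None,s=1):
    im=c["color"][:,:,::-1]
    if box: im=im[box[1]:box[3],box[0]:box[2]]
    cv2.imwrite("pics/"+n,cv2.resize(im,None,fx=s,fy=s,interpolation=cv2.INTER_CUBIC))
E
python3 - <<'E'
from h import *
cs={n:read_camera(n) for n in("scene","side")}
Z=dict(stage=0,stage_slot=.032,stage_keeper=.032,plate_eye=0,plate_grip=.021,plate_tail=0,spare=0)
for n,c in cs.items():
    save(c,n+"0.png")
    for t,z in Z.items():
        for d in tip_of(c,t)[:3]: print(n,t,round(d["p"],2),np.round(d["xy"],1),np.round(back(c,d["xy"],z),4))
print(r.state())
E
```

```text
pics
scene stage 0.73 [334.9 251. ] [0.5948 0.032  0.    ]
scene stage_slot 0.76 [344.9 253.5] [0.6301 0.0346 0.032 ]
scene stage_slot 0.31 [334.9 253.5] [0.6198 0.0156 0.032 ]
scene stage_keeper 0.86 [331.9 236.5] [0.5766 0.0334 0.032 ]
scene plate_eye 0.98 [428.7 213.8] [ 0.6081  0.2877 -0.    ]
scene plate_eye 0.72 [361.6 165.2] [0.3873 0.237  0.    ]
scene plate_eye 0.59 [388.  133.5] [0.3134 0.3734 0.    ]
scene plate_grip 0.85 [395.3 106. ] [0.2405 0.4466 0.021 ]
scene plate_grip 0.72 [320.4 156.7] [0.3265 0.1455 0.021 ]
scene plate_grip 0.66 [409.8 178.3] [0.5035 0.3041 0.021 ]
scene plate_tail 0.98 [335.3 161.4] [0.3414 0.1832 0.    ]
scene plate_tail 0.96 [416.  196.6] [0.5477 0.2951 0.    ]
scene plate_tail 0.84 [393.2 120.6] [0.2726 0.4202 0.    ]
scene spare 0.66 [214.3 310.9] [ 0.6065 -0.2609  0.    ]
scene spare 0.5 [331.1 235.9] [0.5534 0.0463 0.    ]
side stage 0.85 [329.6 245.3] [0.6008 0.0355 0.    ]
side stage_slot 0.78 [342.  237.1] [0.6347 0.0297 0.032 ]
side stage_keeper 0.67 [405.4 276.6] [ 0.772  -0.1532  0.032 ]
side stage_keeper 0.65 [319.6 240.6] [0.5688 0.
[... 597 characters left out ...]
0.8, 'q': array([ 1.16438516,  0.33218185, -0.06470487,  1.46012946,  0.02156742,
        1.34989331, -0.08848113]), 'joint_vel': array([-1.14934875e-03,  5.42068326e-04, -1.45988557e-03,  1.89563364e-03,
        1.09643358e-04,  1.84631187e-04,  7.22850263e-06]), 'tau': array([ 3.76153935e-07, -6.23002768e+01,  2.44520965e-02, -3.90104127e+01,
       -6.11234922e-02,  3.16331803e-02,  1.59073028e-05]), 'eef_pos': array([ 0.23406701, -0.57952372,  0.24757279]), 'tcp_rot': array([3.08384844e+00, 5.99213664e-01, 1.02387087e-04]), 'force': array([0.06564402, 0.33095198, 0.00087064]), 'moment': array([-0.01956192,  0.0297335 ,  0.0363309 ]), 'finger_force': 0.0, 'grip_width': 0.9970587310967975}
```

```bash
python3 -c "
import cv2,numpy as np
a=cv2.imread('pics/scene0.png');b=cv2.imread('pics/side0.png')
print(a.shape)"
```

```text
(480, 640, 3)
```

View pics/scene0.png

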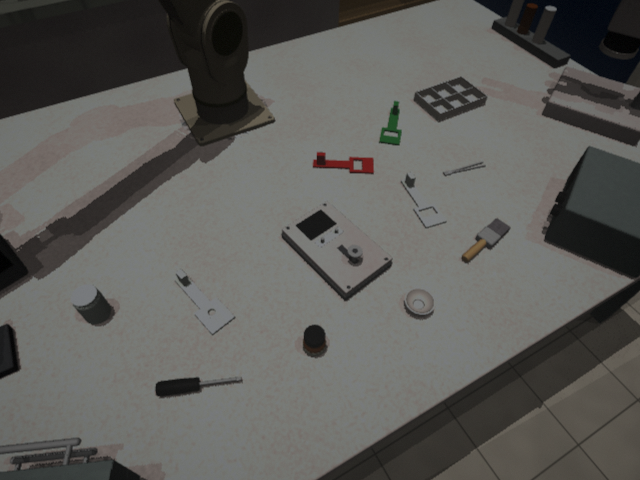

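View pics/side0.png

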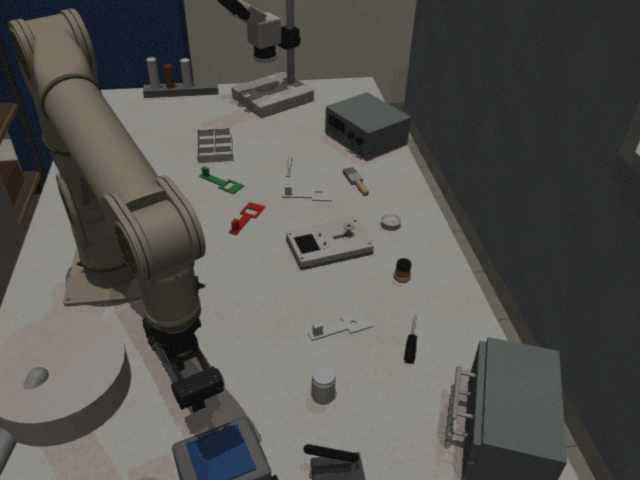

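```bash
python3 -m handwheel '[[2.7,3,0,-0.05],[5.4,6,0,-0.1],[8.1,9,0,-0.15],[10.8,12,0,-0.2],[13.5,15,0,-0.25],[16.2,18,0,-0.3],[18.9,21,0,-0.35],[21.6,24,0,-0.4]]' 1 3 && python3 -m handwheel '[[0.5,4,0,0],[1,8,0,0],[1.5,12,0,0],[2,16,0,0],[2.5,20,0,0],[3,24,0,0],[3.5,28,0,0],[4,32,0,0]]' && python3 -m handwheel '[[0,4,0,0],[0,8,0,0],[0,12,0,0],[0.5,16,0,0],[1,20,0,0],[1.5,24,0,0],[2,28,0,0],[2,28,0,0]]'
```

```text
time: 1.47
eef_pos: [0.4511, -0.3379, 0.2479]
tcp_rot: [3.141, -0.029, 0.001]
force: [0.6, -0.6, -0.2]
grip_width: 0.997
finger_force: 0.0
time: 2.13
eef_pos: [0.4899, -0.0176, 0.2479]
tcp_rot: [3.141, -0.026, 0.001]
force: [1.5, 0.8, 0.2]
grip_width: 1.003
finger_force: 0.0
time: 2.8
eef_pos: [0.508, 0.2689, 0.2474]
tcp_rot: [-3.137, 0.011, 0.002]
force: [-1.7, 1.3, -0.4]
grip_width: 1.002
finger_force: 0.0
```

```bash
python3 - <<'E'
from h import *
c=read_camera("wrist"); save(c,"w1.png")
for t,z in dict(plate_eye=0,plate_grip=.021,plate_tail=0,stage_slot=.032,stage_keeper=.032).items():
    for d in tip_of(c,t)[:3]: print(t,round(d["p"],2),np.round(d["xy"],1),np.round(back(c,d["xy"],z),4))
print(r.state()["eef_pos"],r.state()["tcp_rot"],c["extrinsics"])
E
```

```text
plate_eye 0.64 [304.6 107.9] [0.6054 0.283  0.    ]
plate_eye 0.57 [235.4 362.8] [0.3203 0.3708 0.    ]
plate_grip 0.9 [438.7 363.5] [0.3326 0.1372 0.021 ]
plate_grip 0.8 [288.6 213.1] [0.5057 0.2999 0.021 ]
plate_tail 0.75 [206.7 394.5] [0.2759 0.409  0.    ]
plate_tail 0.57 [296.  172.5] [0.5433 0.293  0.    ]
stage_slot 0.62 [584.3  68.7] [0.6337 0.0389 0.032 ]
stage_keeper 0.96 [587.4 138.1] [0.5756 0.0252 0.032 ]
[0.51054326 0.25885352 0.24768057] [ 3.14057650e+00 -2.91303466e-02  7.66502127e-04] [[-0.00783138 -0.99996175 -0.00389574  0.27219827]
 [-0.96020723  0.00643225  0.27921445  0.45174719]
 [-0.27917871  0.00592735 -0.96022087  0.53091626]
 [ 0.          0.          0.          1.        ]]
```

View pics/w1.png

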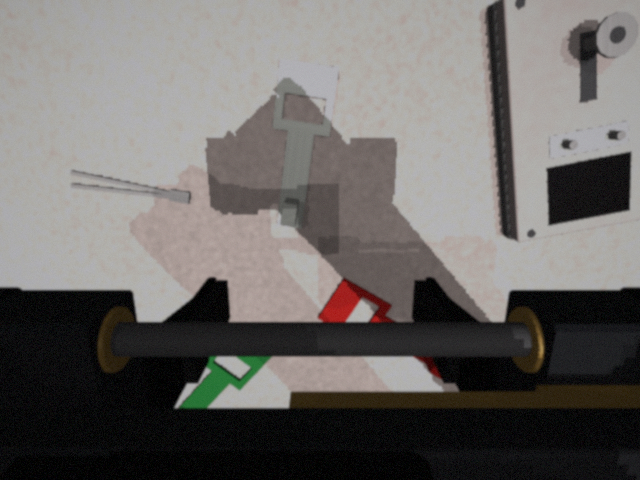

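```bash
python3 -m handwheel '[[0.5,-4,0,0],[1,-8,0,0],[1,-12,0,0],[1,-16,0,0],[1,-20,0,0],[1,-22,0,0],[1,-22,0,0],[1,-22,0,0]]' && python3 - <<'E'
from h import *
c=read_camera("wrist"); save(c,"w2.png",(160,0,480,240),2.5)
np.set_printoptions(suppress=True)
import pickle; pickle.dump(c,open("w2.pkl","wb"))
for t,z in dict(stage=0,stage_slot=.032,stage_keeper=.032).items():
    for d in tip_of(c,t)[:3]: print(t,round(d["p"],2),np.round(d["xy"],1),np.round(back(c,d["xy"],z),4))
print(r.state()["eef_pos"],r.state()["tcp_rot"])
E
```

```text
time: 3.77
eef_pos: [0.52, 0.0381, 0.2479]
tcp_rot: [3.141, -0.033, 0.001]
force: [-1.0, 0.7, 0.3]
grip_width: 1.003
finger_force: 0.0
stage_slot 0.94 [314.6  84.6] [0.6354 0.0388 0.032 ]
stage_keeper 0.75 [632.2 112.8] [ 0.6058 -0.2454  0.032 ]
stage_keeper 0.66 [330.7 155.5] [0.5742 0.0256 0.032 ]
[0.51995166 0.04169916 0.24774756] [-3.14131729  0.02257768 -0.00052517]
```

View pics/w2.png

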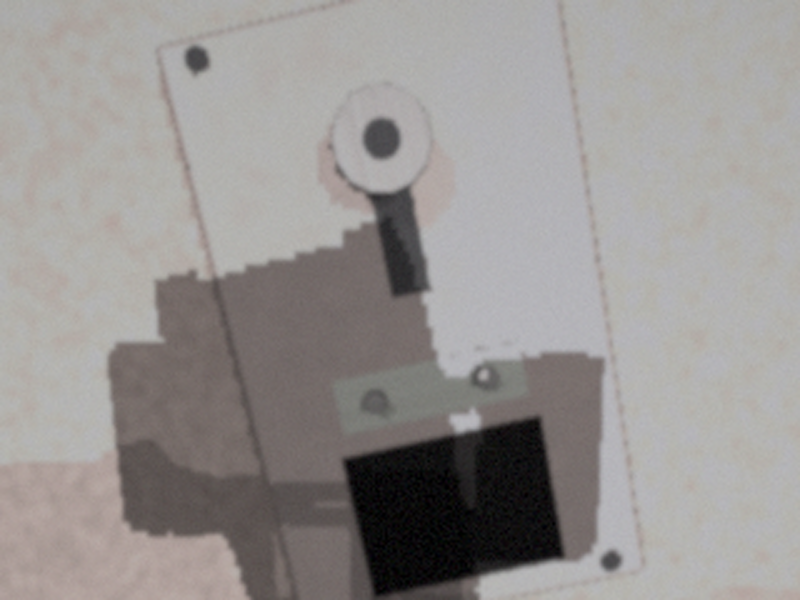

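```bash
python3 - <<'E'
from h import *
import pickle; c=pickle.load(open("w2.pkl","rb"))
b=lambda u,v,z: back(c,(160+u/2.5,v/2.5),z)[:2]
head=b(382,138,.065);p1=b(374,402,.044);p2=b(485,377,.044);s1=b(196,58,.032);s2=b(611,561,.032)
e1=b(162,52,.032);e2=b(262,470,.032);k=(p1+p2)/2; d=p1-p2
yaw=np.arctan2(d[1],d[0])-np.pi/2; g=e1-e2
print("head",head,"keeper",k,"pin gap",np.hypot(*d),"yaw pins",yaw,"edge",np.arctan2(g[1],g[0]),"ctr",(s1+s2)/2,"corner",e1)
v=head-k; print("keeper-head",np.hypot(*v),np.arctan2(v[1],v[0]))
E
```

```text
head [0.65307911 0.03933142] keeper [0.57463803 0.02497171] pin gap 0.04051740347771218 yaw pins 0.19542025032355026 edge 0.17338248712069165 ctr [0.59600146 0.0282982 ] corner [0.68692359 0.11308091]
keeper-head 0.07974461763715825 0.18105881951770303
```

```bash
python3 -m handwheel '[[0,4,0,0],[-0.2,8,0,-0.05],[-0.5,12,0,-0.1],[-0.8,16,0,-0.145],[-1.1,20,-1,-0.145],[-1.3,24,-4,-0.145],[-1.3,25.95,-7,-0.145],[-1.3,25.95,-11,-0.145]]' 1 && python3 - <<'E'
from h import *
c=read_camera("wrist"); save(c,"w3.png")
for t,z in dict(plate_eye=0,plate_grip=.021,plate_tail=0).items():
    for d in tip_of(c,t)[:3]: print(t,round(d["p"],2),np.round(d["xy"],1),np.round(back(c,d["xy"],z),4))
print(r.state()["eef_pos"],r.state()["tcp_rot"])
E
```

```text
time: 4.63
eef_pos: [0.5052, 0.3082, 0.1385]
tcp_rot: [-3.126, 0.239, -0.004]
force: [0.3, 0.2, -0.8]
grip_width: 1.0
finger_force: 0.0
plate_grip 0.73 [330.1 237.1] [0.5083 0.2998 0.021 ]
plate_tail 0.76 [329.4 183.5] [0.5431 0.2948 0.    ]
[0.50665241 0.3002785  0.13791033] [ 3.13093152e+00 -2.51370293e-01 -1.93951233e-03]
```

View pics/w3.png

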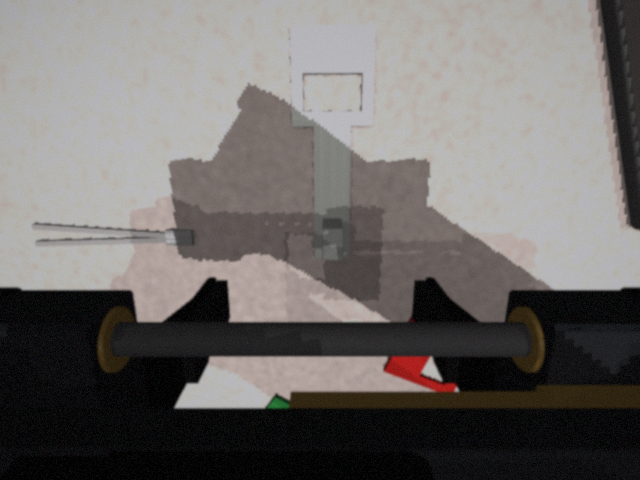

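```bash
python3 -m handwheel '[[0.1,0,-3,0],[0.1,0,-6,0],[0.1,0,-8.5,0],[0.1,0,-9.5,0],[0.1,0,-10,0],[0.1,0,-10,0],[0.1,0,-10,0],[0.1,0,-10,0]]' 0 10 && python3 -m handwheel '[[0,0,0,0],[0,0,0,0],[0,0,0,0],[0,0,0,0],[0,0,0,0],[0,0,0,0],[0,0,0,0],[0,0,0,0]]' -1 10
```

```text
time: 5.5
eef_pos: [0.5092, 0.3006, 0.0397]
tcp_rot: [-3.13, 0.253, -0.004]
force: [-0.1, 1.3, -0.2]
grip_width: 0.531
finger_force: 0.0
time: 6.17
eef_pos: [0.508, 0.3, 0.0376]
tcp_rot: [3.131, -0.253, -0.0]
force: [0.3, 0.8, 0.7]
grip_width: 0.162
finger_force: 10.0
```

```bash
python3 -m handwheel '[[0,0,0.5,0],[0,0,1.3,0],[0,0,2.2,0],[0,0,3.2,0],[0,0,4.2,0],[0,0,5.2,0],[0,0,6.2,0],[0,0,6.9,0]]' -1 4 && python3 - <<'E'
from h import *
c=read_camera("side"); save(c,"s4.png",(230,130,390,250),5)
print({k:np.round(v,3) for k,v in r.state().items() if k in("eef_pos","force","moment","grip_width","finger_force")})
E
```

```text
time: 6.83
eef_pos: [0.5084, 0.3002, 0.1083]
tcp_rot: [-3.131, 0.253, -0.002]
force: [0.7, 0.2, -2.2]
grip_width: 0.168
finger_force: 4.0
{'eef_pos': array([0.509, 0.301, 0.109]), 'force': array([0.979, 0.662, 0.219]), 'moment': array([0.073, 0.088, 0.009]), 'finger_force': np.float64(4.0), 'grip_width': np.float64(0.159)}
```

View pics/s4.png

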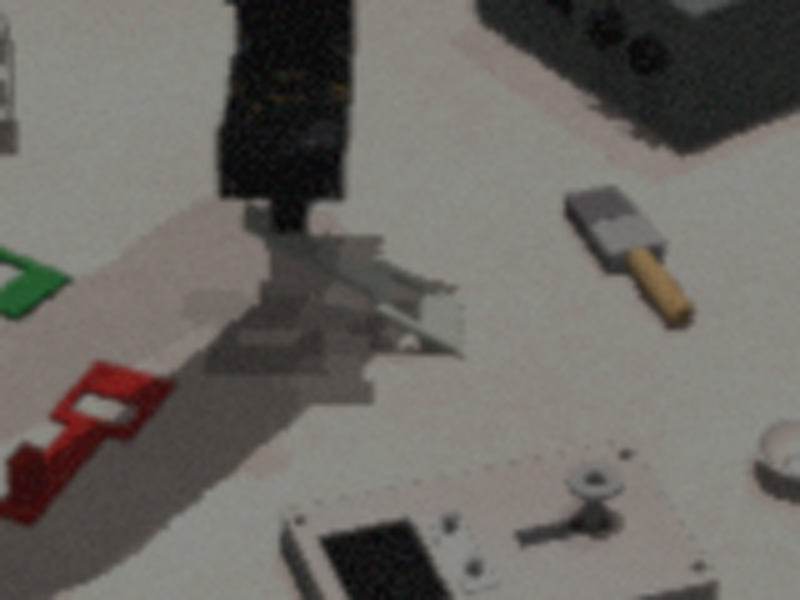

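```bash
python3 -m handwheel '[[0,0,0,0],[0,0,0,0],[0,0,0,0],[0,0,1,0],[0,0,2.5,0],[0,0,4.5,0.05],[0,0,7,0.1],[0,0,9,0.15]]' -1 45 && python3 -m handwheel '[[0.5,-2,0,0.02],[1.5,-5,0,0.05],[3,-9,0,0.09],[4.5,-13,0,0.13],[6,-17,0,0.17],[7.3,-21,0,0.19],[8.2,-24.5,0,0.19],[8.7,-27.1,0,0.19]]' && python3 -m handwheel '[[0,0,0,0],[0,0,0,0],[0,0,0,0],[0,0,0,0],[0,0,0,0],[0,0,0,0],[0,0,0,0],[0,0,0,0]]' && python3 - <<'E'
from h import *
import pickle
c=read_camera("wrist"); save(c,"w5.png",(160,0,480,240),2.5)
pickle.dump((c,r.state()),open("w5.pkl","wb"))
print(r.state()["eef_pos"],r.state()["tcp_rot"])
E
```

```text
time: 7.55
eef_pos: [0.508, 0.2998, 0.198]
tcp_rot: [3.141, -0.014, -0.0]
force: [-0.0, 0.2, -1.4]
grip_width: 0.159
finger_force: 45.0
time: 8.22
eef_pos: [0.5957, 0.0237, 0.1963]
tcp_rot: [3.128, 0.274, -0.001]
force: [0.8, -0.6, -1.3]
grip_width: 0.152
finger_force: 45.0
time: 8.88
eef_pos: [0.595, 0.0294, 0.1966]
tcp_rot: [3.129, 0.282, 0.0]
force: [-0.9, 0.0, -1.4]
grip_width: 0.158
finger_force: 45.0
[0.59501326 0.02926527 0.19660643] [3.12889502e+00 2.81276889e-01 7.40109685e-05]
```

View pics/w5.png

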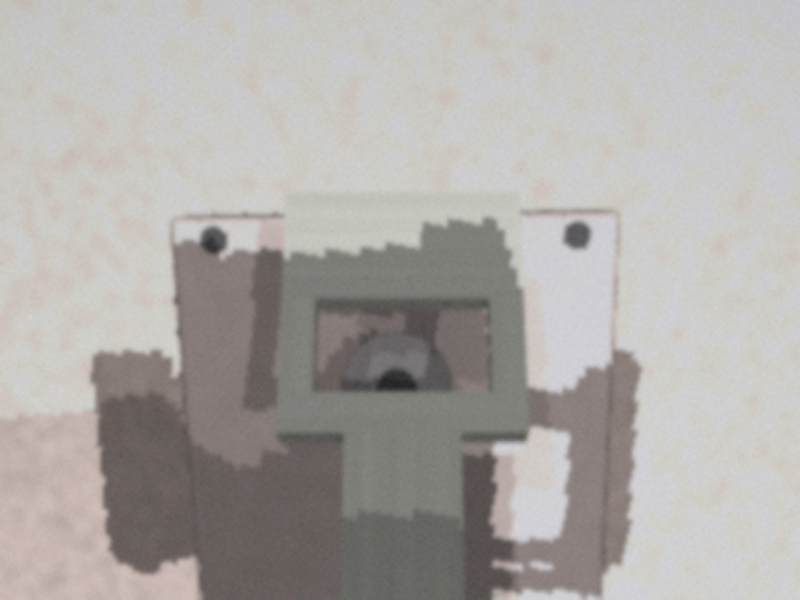

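```bash
cat >> h.py <<'E'
def plate(c,crop_pts,obj,s=2.5,o=(160,0)):
    uv=np.array(crop_pts,float)/s+np.array(o); K=np.array(c["camera_matrix"],float)
    ok,rv,t=cv2.solvePnP(np.array(obj,float)/1000,uv,K,None,flags=cv2.SOLVEPNP_ITERATIVE)
    e=cv2.projectPoints(np.array(obj,float)/1000,rv,t,K,None)[0][:,0]-uv
    E=np.array(c["extrinsics"]);R=E[:3,:3].T@cv2.Rodrigues(rv)[0];p=E[:3,:3].T@(t[:,0]-E[:3,3])
    return R,p,e
E
python3 - <<'E'
from h import *
import pickle; c,s=pickle.load(open("w5.pkl","rb"))
R,p,e=plate(c,[(286,193),(520,193),(281,433),(526,433),(315,300),(490,300),(315,390),(491,390)],
 [(41,28,5),(41,-28,5),(-22,28,5),(-22,-28,5),(12,20,5),(12,-20,5),(-12,20,5),(-12,-20,5)])
np.set_printoptions(precision=4,suppress=True)
print("eye",p,"tilt",np.arccos(R[2,2]),"yaw",np.arctan2(R[1,0],R[0,0]),"roll",R[2,1]); print(e)
u=np.array([np.cos(.18),np.sin(.18)]);v=np.array([-u[1],u[0]]);st=np.array([.653,.0393])
P=lambda x,z:p+R@np.array([x,0,z])/1000
for n,q in dict(eye=P(0,0),Nb=P(12,0),Tb=P(-12,0),tip=P(41,0),tcp=s["eef_pos"]).items(): print(n,1000*np.r_[(q[:2]-st)@u,(q[:2]-st)@v,q[2]-.032])
h=back(c,(160+397/2.5,376/2.5),.065);print("head check",h)
q=s["eef_pos"];print("grip pt", P(-98,21)-q)
E
```

```text
eye [0.6636 0.0397 0.106 ] tilt 0.5421103219411912 yaw 0.17970393715030464 roll 0.0010692713264848996
[[ 0.4778 -0.0208]
 [-0.6655 -0.0202]
 [-0.9257 -0.2384]
 [ 0.6607 -0.278 ]
 [ 1.0366 -0.4948]
 [-0.6723 -0.5066]
 [ 0.1088  0.7788]
 [-0.0182  0.7557]]
eye [10.481  -1.4911 74.0477]
Nb [20.7604 -1.4941 67.8564]
Tb [ 0.2015 -1.4881 80.239 ]
tip [45.6025 -1.5015 52.894 ]
tcp [-58.8464   0.5087 164.6064]
head check [0.6567 0.0401 0.065 ]
grip pt [-0.0034 -0.0026 -0.022 ]
```

```bash
python3 -m handwheel '[[0.13,0.14,-0.8,0],[0.13,0.14,-2,0],[0.13,0.14,-3,0],[0.13,0.14,-3.6,0],[0.13,0.14,-4,0],[0.13,0.14,-4.3,0],[0.13,0.14,-4.5,0],[0.13,0.14,-4.5,0]]' && python3 -m handwheel '[[0,0,-0.05,0],[0,0,-0.1,0],[0,0,-0.15,0],[0,0,-0.2,0],[0,0,-0.25,0],[0,0,-0.3,0],[0,0,-0.35,0],[0,0,-0.35,0]]'
```

```text
time: 9.6
eef_pos: [0.5963, 0.0303, 0.1513]
tcp_rot: [3.129, 0.28, -0.0]
force: [1.0, 0.1, -0.6]
grip_width: 0.159
finger_force: 45.0
time: 10.27
eef_pos: [0.5963, 0.0303, 0.148]
tcp_rot: [3.129, 0.28, -0.0]
force: [0.5, 0.3, -1.3]
grip_width: 0.157
finger_force: 45.0
```

```bash
python3 - <<'E'
from h import *
import pickle
c=read_camera("wrist"); save(c,"w6.png",(160,0,480,240),2.5); d=read_camera("side"); save(d,"s6.png",(280,180,400,270),6.6)
pickle.dump((c,r.state()),open("w6.pkl","wb"))
print(r.state()["eef_pos"],r.state()["force"])
E
```

```text
[0.59636053 0.03033499 0.14806124] [ 0.32242048 -0.29206222 -1.21862563]
```

View pics/s6.png

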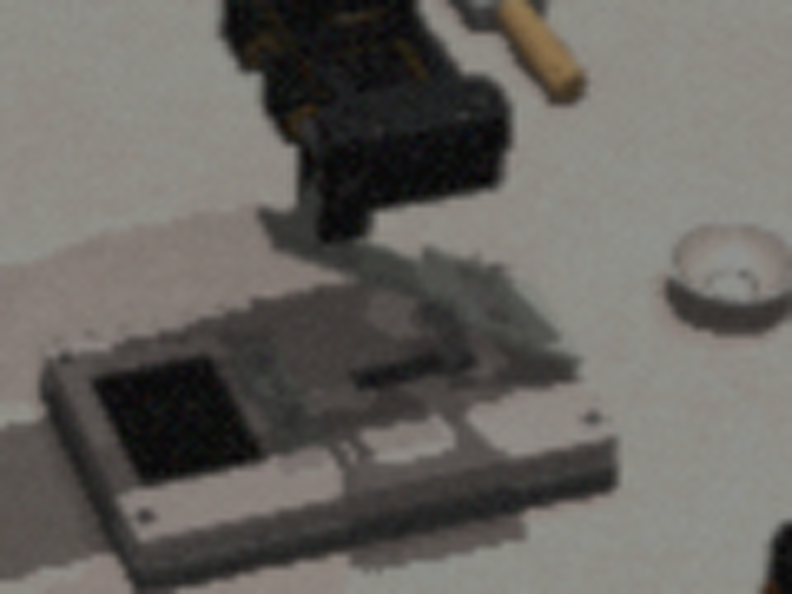

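```bash
python3 -m handwheel '[[-0.15,-0.03,0,0],[-0.3,-0.05,0,0],[-0.45,-0.08,0,0],[-0.6,-0.11,0,0],[-0.75,-0.14,0,0],[-0.9,-0.16,0,0],[-0.9,-0.16,0,0],[-0.9,-0.16,0,0]]' && python3 -m handwheel '[[-0.1,-0.02,0,0],[-0.2,-0.04,0,0],[-0.3,-0.055,0,0],[-0.4,-0.07,0,0],[-0.45,-0.08,0,0],[-0.5,-0.09,0,0],[-0.5,-0.09,0,0],[-0.5,-0.09,0,0]]' && python3 -c "
from h import *
print(r.state()['force'],r.state()['moment'],r.state()['eef_pos'])"
```

```text
time: 11.03
eef_pos: [0.5873, 0.0287, 0.1482]
tcp_rot: [3.129, 0.28, 0.0]
force: [0.4, 0.7, -1.2]
grip_width: 0.158
finger_force: 45.0
time: 11.7
eef_pos: [0.5824, 0.0279, 0.1481]
tcp_rot: [3.129, 0.28, 0.0]
force: [-0.8, -0.1, -2.3]
grip_width: 0.158
finger_force: 45.0
[-0.76093559 -0.11054485 -2.29193146] [-0.03429593  0.08629126 -0.05003388] [0.58237004 0.02785506 0.14810011]
```

```bash
python3 -m handwheel '[[-0.03,-0.005,0,0],[-0.06,-0.01,0,0],[-0.09,-0.015,0,0],[-0.12,-0.02,0,0],[-0.15,-0.025,0,0],[-0.18,-0.03,0,0],[-0.2,-0.035,0,0],[-0.2,-0.035,0,0]]' && python3 -c "
from h import *
print(r.state()['force'],r.state()['moment'],r.state()['eef_pos'])"
```

```text
time: 12.37
eef_pos: [0.5803, 0.0275, 0.1481]
tcp_rot: [3.129, 0.28, 0.0]
force: [0.8, 0.5, -1.1]
grip_width: 0.156
finger_force: 45.0
[ 0.82307406  0.51620062 -1.14727681] [ 0.02836336  0.04336454 -0.02393708] [0.58031122 0.02747869 0.14807952]
```

```bash
python3 -m handwheel '[[-0.02,-0.003,0,0],[-0.04,-0.007,0,0],[-0.06,-0.01,0,0],[-0.08,-0.014,0,0],[-0.1,-0.018,0,0],[-0.12,-0.02,0,0],[-0.12,-0.02,0,0],[-0.12,-0.02,0,0]]' ; python3 -c "
from h import *
print(r.state()['force'],r.state()['moment'],r.state()['eef_pos'])"
```

```text
time: 13.03
eef_pos: [0.5792, 0.0273, 0.1481]
tcp_rot: [3.129, 0.28, 0.0]
force: [0.1, -1.0, -1.3]
grip_width: 0.157
finger_force: 45.0
[ 0.14965012 -1.01822875 -1.26789891] [-0.00127829  0.04543882  0.00553613] [0.57916879 0.02730461 0.14809343]
```

```bash
python3 -m handwheel '[[-0.02,-0.003,0,0],[-0.04,-0.007,0,0],[-0.06,-0.01,0,0],[-0.08,-0.014,0,0],[-0.1,-0.018,0,0],[-0.12,-0.02,0,0],[-0.12,-0.02,0,0],[-0.12,-0.02,0,0]]' ; python3 -c "
from h import *
print(r.state()['force'],r.state()['moment'],r.state()['eef_pos'])"
```

```text
time: 13.7
eef_pos: [0.5782, 0.0272, 0.1481]
tcp_rot: [-3.129, -0.28, -0.001]
force: [3.5, 0.9, -3.2]
grip_width: 0.156
finger_force: 45.0
[ 3.51259267  0.87667833 -3.15556477] [ 0.13035874 -0.72021926 -0.02161453] [0.5781807  0.02717464 0.14814299]
```

```bash
python3 -m handwheel '[[0,0,0,0],[0,0,0,0],[-0.15,-0.03,-0.2,0],[-0.35,-0.065,-0.43,0],[-0.55,-0.1,-0.65,0],[-0.75,-0.135,-0.87,0],[-0.95,-0.17,-1.1,0],[-1.1,-0.2,-1.3,0]]' -1 6; python3 - <<'E'
from h import *
import pickle
c=read_camera("wrist"); save(c,"w7.png",(160,0,480,240),2.5)
pickle.dump((c,r.state()),open("w7.pkl","wb"))
print(r.state()['force'],r.state()['moment'],r.state()['eef_pos'])
E
```

```text
time: 14.37
eef_pos: [0.5667, 0.025, 0.1348]
tcp_rot: [3.129, 0.28, -0.0]
force: [2.1, -0.4, -1.1]
grip_width: 0.16
finger_force: 6.0
[ 1.88220292 -0.01446765 -1.28862369] [ 0.1109256  -0.47554495  0.01280826] [0.5663623  0.02497951 0.13446038]
```

View pics/w7.png

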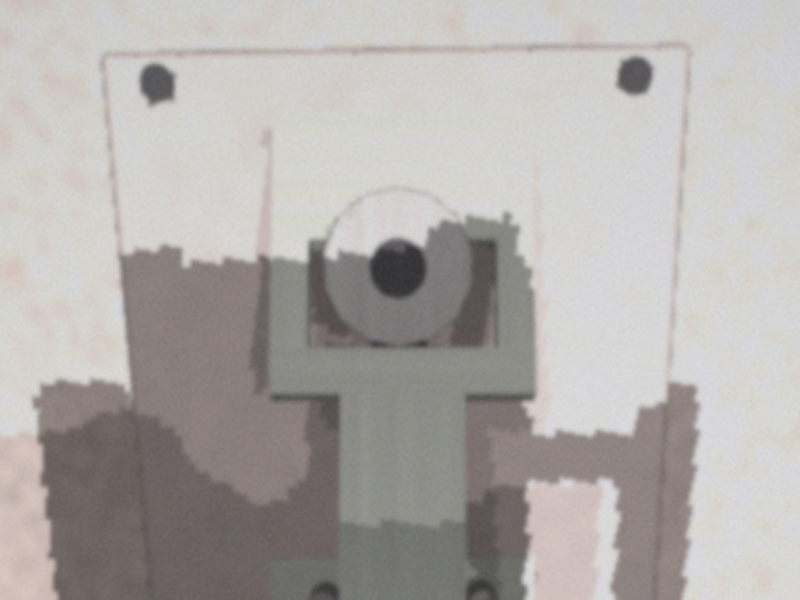

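```bash
python3 -m handwheel '[[-0.15,-0.03,-0.22,0],[-0.3,-0.055,-0.45,0],[-0.45,-0.08,-0.7,0],[-0.6,-0.11,-0.95,0],[-0.75,-0.135,-1.2,0],[-0.88,-0.16,-1.5,0],[-1,-0.18,-1.75,0],[-1.08,-0.2,-2,0]]' -1 6; python3 - <<'E'
from h import *
import pickle
c=read_camera("wrist"); save(c,"w8.png",(160,0,480,240),2.5)
pickle.dump((c,r.state()),open("w8.pkl","wb"))
for t in("plate_eye","plate_tail","plate_grip"):
    for d in tip_of(c,t)[:1]: print(t,round(d["p"],2),np.round(d["xy"],1))
print(r.state()['force'],r.state()['moment'],r.state()['eef_pos'])
E
```

```text
time: 15.08
eef_pos: [0.556, 0.0231, 0.1148]
tcp_rot: [3.129, 0.281, -0.0]
force: [0.9, 0.8, -0.7]
grip_width: 0.159
finger_force: 6.0
plate_eye 0.32 [323. 222.]
plate_tail 0.59 [321.2 220.9]
plate_grip 0.77 [319.8 302.6]
[ 1.88738011  0.11402918 -2.24975956] [ 0.06290972 -0.23178936 -0.02700518] [0.55602798 0.02310639 0.11492421]
```

```bash
python3 -m handwheel '[[-0.1,-0.02,-0.25,0],[-0.2,-0.035,-0.5,0],[-0.3,-0.055,-0.8,0],[-0.38,-0.07,-1.1,0],[-0.46,-0.085,-1.4,0],[-0.52,-0.095,-1.7,0],[-0.57,-0.1,-1.95,0],[-0.6,-0.11,-2.1,0]]' -1 6; python3 - <<'E'
from h import *
c=read_camera("side"); save(c,"s9.png",(280,180,400,270),6.6)
c=read_camera("wrist"); save(c,"w9.png",(160,0,480,240),2.5)
print(r.state()['force'],r.state()['moment'],r.state()['eef_pos'])
E
```

```text
time: 15.95
eef_pos: [0.55, 0.022, 0.0937]
tcp_rot: [3.129, 0.28, -0.0]
force: [1.6, 0.7, -0.5]
grip_width: 0.163
finger_force: 6.0
[ 1.41776644  0.87954291 -1.44018009] [ 0.04982503 -0.24915527 -0.03514218] [0.55000038 0.02201512 0.09377839]
```

```bash
python3 -m handwheel '[[0,0,-0.3,0],[0,0,-0.6,0],[0,0,-0.9,0],[0,0,-1.2,0],[0,0,-1.5,0],[0,0,-1.75,0],[0,0,-1.95,0],[0,0,-2.05,0]]' -1 5; python3 - <<'E'
from h import *
c=read_camera("wrist"); save(c,"w10.png",(160,0,480,240),2.5)
print(r.state()['force'],r.state()['moment'],r.state()['eef_pos'])
E
```

```text
time: 16.72
eef_pos: [0.5498, 0.022, 0.0731]
tcp_rot: [3.129, 0.28, -0.001]
force: [-0.8, -0.2, -0.7]
grip_width: 0.162
finger_force: 5.0
[-0.6484515   0.73181468 -1.1312362 ] [0.01641191 0.07083095 0.04607606] [0.54986582 0.02196519 0.07313236]
```

View pics/w10.png

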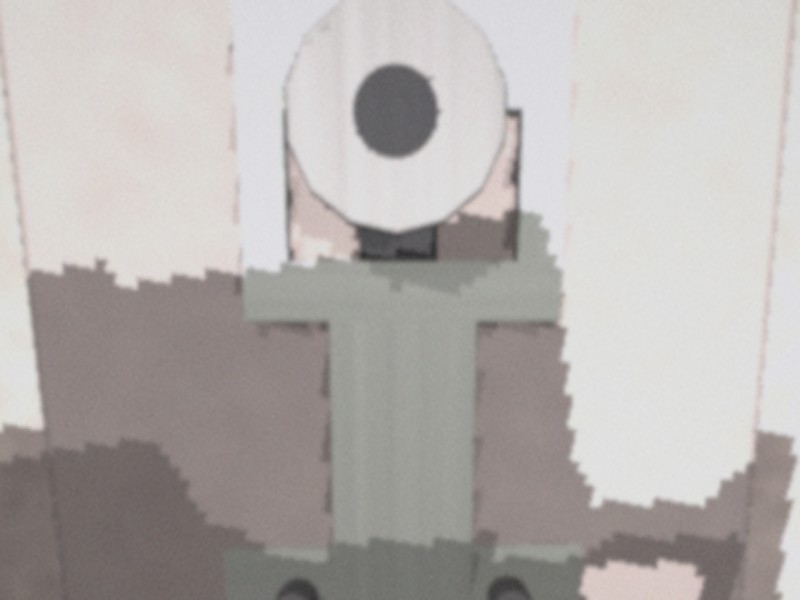

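```bash
python3 -m handwheel '[[0,0,-0.05,0],[0,0,-0.1,0],[0,0,-0.15,0],[0,0,-0.2,0],[0,0,-0.25,0],[0,0,-0.3,0],[0,0,-0.35,0],[0,0,-0.38,0]]' -1 5; python3 - <<'E'
from h import *
print(r.state()['force'],r.state()['moment'],r.state()['eef_pos'])
E
```

```text
time: 17.43
eef_pos: [0.5505, 0.0221, 0.0705]
tcp_rot: [3.129, 0.281, 0.001]
force: [-2.2, 0.1, 6.6]
grip_width: 0.163
finger_force: 5.0
[-2.2098114   0.10436952  6.63417905] [-0.04282586  0.57470901  0.04211658] [0.55054095 0.02209065 0.07048762]
```

```bash
python3 -m handwheel '[[0,0,0.05,0],[0,0,0.1,0],[0,0,0.1,0],[0,0,0.1,0],[0,0,0.1,0],[0,0,0.1,0],[0,0,0.1,0],[0,0,0.1,0]]' 0 5; python3 -m handwheel '[[0,0,0.5,0],[0,0,1.2,0],[0,0,2.2,0],[0,0,4,0],[0,0,6,0],[0,0,9,0],[0,0,12,0],[0,0,12,0]]'; python3 - <<'E'
from h import *
import pickle
c=read_camera("wrist"); pickle.dump((c,r.state()),open("w11.pkl","wb"))
d=read_camera("side")
a=cv2.resize(c["color"][0:300,160:480,::-1],(533,500)); b=cv2.resize(d["color"][190:280,300:390,::-1],(266,266),interpolation=cv2.INTER_CUBIC)
im=np.zeros((500,799,3),np.uint8); im[:,:533]=a; im[:266,533:]=b; cv2.imwrite("pics/f.png",im)
for t,z in dict(plate_eye=.032,plate_tail=.032,plate_grip=.053,stage_slot=.032,stage_keeper=.032).items():
    for q in tip_of(c,t)[:2]: print(t,round(q["p"],2),np.round(q["xy"],1),np.round(back(c,q["xy"],z),4))
print(r.state()['force'],r.state()['eef_pos'])
# auto tail edges / saved for crop
E
```

```text
time: 18.1
eef_pos: [0.5502, 0.022, 0.0708]
tcp_rot: [3.129, 0.28, 0.0]
force: [-0.3, 0.0, 0.3]
grip_width: 0.493
finger_force: 0.0
time: 18.77
eef_pos: [0.5529, 0.0227, 0.1979]
tcp_rot: [3.128, 0.281, 0.015]
force: [1.2, 0.3, -0.4]
grip_width: 0.501
finger_force: 0.0
plate_tail 0.75 [318.9 184.9] [0.5878 0.0283 0.032 ]
plate_grip 0.76 [320.1 236.1] [0.5512 0.0207 0.053 ]
stage_slot 0.92 [315.9 122.7] [0.6348 0.0391 0.032 ]
[ 0.21523624 -0.38208016  0.24233816] [0.54958664 0.0219594  0.18984297]
```

```bash
python3 -c "
from h import *
print(workorder.finish_job())"
```

```text
the job is handed in; nothing more can be done
None
```

The job is handed in: the plate went on over the stud and looked caught under its head, with its tail between the pins. It was then lowered to about 6.6 N and released. After release I only checked positions by numbers, because all 10 picture views were used, and I did not measure the final tilt directly.

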